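# Fit the casting spacer and hold the plate closed

## Task

Three casting stands each have a gap between a spring-loaded white tile and a green back wall: pick up the blue spacer and slide it upright down into the one gap that is wide enough, right to the floor between the two rods, without forcing it into a tight one, and let go of it. Then push that stand's tile firmly towards the wall until the spacer is clamped flush between tile and wall, and finish while still holding the tile pressed, touching the tile and not the spacer. Leave everything else on the bench where it is.

Things in the scene. Friction and masses are not known exactly. Their poses are not given: they have to be found in the camera images.
- spacer: loose blue plastic spacer standing upright on the bench: 12 mm thick (its x), 56 mm wide (its y), 66 mm high (z up); the lower 40 mm is 56 mm wide, the top 26 mm is a grip tab 40 mm wide, also 12 mm thick; about 0.06 kg. Origin at its centre, 33 mm above its underside
- stand_a: fixed casting stand; grey base 100 (x) x 104 (y) x 12 mm high, origin under its centre; x points from white tile to green back wall. Gap floor at z = 12 mm. Wall's inner face at x = +20 mm, wall 10 mm thick, 96 wide, top at z = 50 mm. Two 5 mm guide rods along x at y = +-43, z = 32 mm, from the wall to x = -46 mm; the spacer goes down between them
- tile_a: white tile of stand_a, 8 mm thick, 96 wide, z 13 to 50 mm; slides along the stand's x to the wall; a spring returns it to its open stop, where it starts (3 N there, 0.5 N more per mm). Origin mid outer face (the one to push), axes as the stand's; inner face 8 mm further along +x. Gap from there to the wall, open: 6, 9 or 18 mm, told by the positions
- stand_b: fixed casting stand; grey base 100 (x) x 104 (y) x 12 mm high, origin under its centre; x points from white tile to green back wall. Gap floor at z = 12 mm. Wall's inner face at x = +20 mm, wall 10 mm thick, 96 wide, top at z = 50 mm. Two 5 mm guide rods along x at y = +-43, z = 32 mm, from the wall to x = -46 mm; the spacer goes down between them
- tile_b: white tile of stand_b, 8 mm thick, 96 wide, z 13 to 50 mm; slides along the stand's x to the wall; a spring returns it to its open stop, where it starts (3 N there, 0.5 N more per mm). Origin mid outer face (the one to push), axes as the stand's; inner face 8 mm further along +x. Gap from there to the wall, open: 6, 9 or 18 mm, told by the positions
- stand_c: fixed casting stand; grey base 100 (x) x 104 (y) x 12 mm high, origin under its centre; x points from white tile to green back wall. Gap floor at z = 12 mm. Wall's inner face at x = +20 mm, wall 10 mm thick, 96 wide, top at z = 50 mm. Two 5 mm guide rods along x at y = +-43, z = 32 mm, from the wall to x = -46 mm; the spacer goes down between them
- tile_c: white tile of stand_c, 8 mm thick, 96 wide, z 13 to 50 mm; slides along the stand's x to the wall; a spring returns it to its open stop, where it starts (3 N there, 0.5 N more per mm). Origin mid outer face (the one to push), axes as the stand's; inner face 8 mm further along +x. Gap from there to the wall, open: 6, 9 or 18 mm, told by the positions
- bottle: bystander, leave alone: amber glass bottle with orange cap, 60 mm across, 130 mm high; origin under its centre
- beaker: bystander, leave alone: glass beaker, 64 mm across, 80 mm high; origin under its centre
- tipbox: bystander, leave alone: yellow box, 85 x 120 x 50 mm high; origin under its centre
- rack: bystander, leave alone: blue rack 60 x 150 x 47 mm high with five coloured tube caps; origin under its centre
- marker: bystander, leave alone: white and red marker pen lying down, 140 x 14 x 14 mm; origin under its centre
- dishes: bystander, leave alone: stack of three closed dishes, 88 mm across, 39 mm high; origin under its centre
- jar: bystander, leave alone: white jar, 56 mm across, 70 mm high; origin under its centre
Things that resemble listed ones, but are neither listed nor needed, are in the scene too. What is shaped like the stand_b but red is not meant.

How it is judged:
By the outcome, as a careful person would: the job done as asked, in the order asked, and still so for the second after the job is handed in, while the arm keeps its last pose, push and grip.
It also fails if it takes over 54 s, if anything falls off the work surface, if the arm or the gripper's body presses on something with over 40 N, if the wrist force passes 120 N, or if a joint passes its speed limit or range.

## Robot

A 7-joint arm with a two-finger parallel gripper is mounted at the origin on the work surface. World frame = base frame: x ahead of the robot, y to its left, z up, the work surface at z = 0. Lengths are in m, angles in rad, forces in N, time in s.
With the tool pointing down it reaches from about 0.35 to 0.9 m from the base axis. Payload 8.1 kg.
Tool frame: the origin (TCP) lies at the very end of the fingers, on their centre line; the grasp point (between the pads) lies 19 mm behind it (arm.tcp_to_grasp is the z of the grasp point in the tool frame, in m); z points along the fingers, y is the line along which they close (so a half turn about z gives the same grasp; the last joint's range is limited). The gripper opens to 92 mm and grips with 3 to 60 N. Pads are 19 mm wide; open, the fingers measure 130 mm over their backs; the gripper's body (75 mm by 190 mm) begins 47 mm behind the grasp point.
Start: joints at [1.085, 0.434, 0.025, 1.573, -0.012, 1.134, -0.075], TCP at [0.233, -0.58, 0.227] pointing down, gripper open.
Joint ranges: [-2.62, 2.62], [-0.44, 2.09], [-1.27, 1.32], [0.08, 2.57], [-1.32, 4.46], [0.12, 2], [-2.74, 2.74]. Speed limits (rad/s): [2.22, 2.22, 3.01, 3.01, 3.14, 3.14, 3.14].

## Interface

Orientations are given as a rotation vector (axis times angle).
In Python, from cell import readout, vision, sign_off, arm gives the robot as it stands. The module is installed in compiled form; this text tells all that it offers.
- The arm moves only by the shell command python3 -m creep 'ROWS' [FORCE]. ROWS is JSON, a list of rows, each a list of 5 numbers: the shift along the tool's x, y, z in units of 4 cm (1.0 is 4 cm), then the turn about the tool's z in units of 4 degrees (1.0 is 4 degrees), then the opening, from 0 (shut) to 1 (fully open). A call has 1 to 12 rows; each row shifts and turns the commanded pose from where the row before left it, along the tool's axes as they then stand; what a row does not reach is not made up. A row lasts 1/8 s, in which the tool goes at most 62.5 mm and 10.7 degrees, less where a joint would pass 70% of its speed; a pose out of reach is approached as far as the arm can. A call with a number of a shift or a turn outside -1 to 1 is refused whole. A call with a gripper value outside its range is refused whole. The fingers move at their own pace and stop on an object; FORCE is the grip in N (left out, the last holds). Time passes only in rows, so rows that do not move let the fingers close. It gives the time, the measured TCP pose, the force, the opening and the grip force at its end, in the units of the state.
- readout.observe(): the state, without advancing time (a new reading comes with each control period).
- vision.get_image(name): name is "scene" or "top"; returns a dict with "pixels" (420x560x3 uint8, blue, green, red), "z_map" (420x560 float32, m along the optical axis (not along the pixel's ray), 0 where there is no reading), "camera_matrix" (3x3 intrinsics, pixels), "position" and "rotation" of the camera in the world. Camera axes: x right, y up, looking along -z (the intrinsics and any distortion apply to the point x, -y, -z); pixel columns grow to the right and rows downward; lengths in m; the calibration is good to about 2 mm. A picture is of the moment at which its call begins.
- sign_off(): hands the job in; it is judged then, once.
The state is a dict: "clock": time; "joints": joint angles; "dq": joint speeds; "joint_efforts": joint torques, N m; "position": TCP position; "ee_rot": TCP orientation; "force": force on the tool from outside, world axes, zero at the start; "ft_torque": the same for the moment, N m; "width": opening from 0.0 (shut) to 1.0 (fully open); "gripper_force": force on a finger pad.
Only numpy, scipy, OpenCV 4.12 (cv2) and the standard library are available. Lean on these libraries where they do the work, as an engineer would, in place of code of your own. Each camera call takes 0.05 s, during which the arm holds its last target. There are 200 camera calls.

## Working session

There is one attempt and no reset: what is moved stays moved. The work goes in short steps, Python scripts to look and compute and a shell command to move; the robot and the scene stay as the last step left them, time stands still between calls to the robot, and variables do not carry over. Pictures are saved under pics/ and viewed, at most 10 in all, crops included, and the job is handed in when it is done.

```bash
mkdir -p pics; cat > h.py <<'E'
import numpy as np, cv2
from cell import readout, vision
def shot(n):
    d=vision.get_image(n); np.savez(''+n+'.npz',**d); return d
def load(n): return dict(np.load(''+n+'.npz'))
def pts(d):
    K=d['camera_matrix'];z=d['z_map'];v,u=np.indices(z.shape)
    p=np.stack([(u-K[0,2])/K[0,0]*z,-(v-K[1,2])/K[1,1]*z,-z],-1)
    R=np.array(d['rotation']); 
    return p@R.T+d['position']
E
python3 - <<'E'
from h import *
for n in('scene','top'):
    d=shot(n); cv2.imwrite(f'pics/{n}0.png',d['pixels']); print(n,d['camera_matrix'],d['position'],d['rotation'],[k for k in d])
print(readout.observe())
E
```

```text
scene [[419.49847755   0.         281.97665073]
 [  0.         419.49847755 207.76565441]
 [  0.           0.           1.        ]] [ 0.99333643 -0.31069252  0.84257229] [0.59208975 0.31699987 0.98918069] ['pixels', 'z_map', 'camera_matrix', 'position', 'rotation']
top [[468.22116077   0.         278.39835426]
 [  0.         468.22116077 209.49008765]
 [  0.           0.           1.        ]] [0.38053615 0.01539975 1.15989587] [ 0.07914701 -0.09136868 -1.59672305] ['pixels', 'z_map', 'camera_matrix', 'position', 'rotation']
{'clock': 0.1, 'joints': array([ 1.08542426,  0.43515786,  0.0249745 ,  1.57398512, -0.0115611 ,
        1.13401124, -0.07512681]), 'dq': array([ 1.40803246e-03, -1.88040764e-03, -9.49538895e-05, -1.12100851e-03,
        8.93374256e-04, -2.53478845e-04, -1.13131042e-03]), 'joint_efforts': array([ 2.47520133e-03, -6.69132400e+01,  9.87754092e-01, -3.15147221e+01,
       -6.04642765e-02,  3.74798756e-02,  1.00765340e-04]), 'position': array([ 0.23320317, -0.57937578,  0.22602876]), 'ee_rot': array([-3.08292956e+00, -5.97212303e-01,  6.74185064e-04]), 'force': array([-0.93323975, -0.36700141, -0.68940718]), 'ft_torque': array([-0.05288673, -0.02288051, -0.02590789]), 'gripper_force': 0.0, 'width': 0.9996160214183544}
```

Rotation is a rotation vector.

View pics/scene0.png

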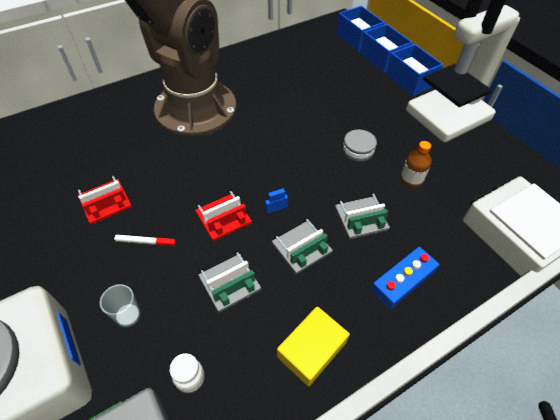

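View pics/top0.png

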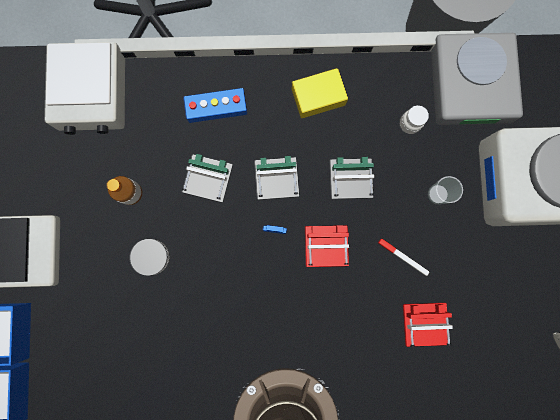

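The scene view shows three grey and green stands at (230,280), (302,245) and (363,215). The spacer is at (277,200), with red decoys at (105,200) and (223,215). In the top view the stands are at (208,178), (277,178) and (352,178), and the spacer is at (275,229).

```bash
cat >> h.py <<'E'
from scipy.spatial.transform import Rotation as Ro
def pts(d):
    K=d['camera_matrix'];z=d['z_map'];v,u=np.indices(z.shape)
    p=np.stack([(u-K[0,2])/K[0,0]*z,-(v-K[1,2])/K[1,1]*z,-z],-1)
    return Ro.from_rotvec(d['rotation']).apply(p.reshape(-1,3)).reshape(p.shape)+d['position']
def masks(d):
    h=cv2.cvtColor(d['pixels'],cv2.COLOR_BGR2HSV).astype(int);H,S,V=h[...,0],h[...,1],h[...,2]
    return dict(green=(H>65)&(H<95)&(S>80)&(V>40),blue=(H>98)&(H<125)&(S>120)&(V>60),white=(S<45)&(V>195),grey=(S<60)&(V>110))
def cast(d,uv,z):
    K=d['camera_matrix'];uv=np.atleast_2d(np.array(uv,float))
    r=np.c_[(uv[:,0]-K[0,2])/K[0,0],-(uv[:,1]-K[1,2])/K[1,1],-np.ones(len(uv))]
    r=Ro.from_rotvec(d['rotation']).apply(r);c=np.array(d['position']);return c+r*((z-c[2])/r[:,2])[:,None]
def rect(P):
    (c,s,a)=cv2.minAreaRect((P[:,:2]*1000).astype(np.float32)); return np.round(c,1),np.round(s,1),round(a,1)
E
python3 - <<'E'
from h import *
for n in('top','scene'):
    d=load(n);P=pts(d);m=masks(d)
    print(n)
    reg=(P[...,0]>.25)&(P[...,0]<.75)&(abs(P[...,1])<.32)&(P[...,2]<.1)
    for k,zlo in(('green',.042),('blue',.055),('white',.042)):
        mm=(m[k]&reg&(P[...,2]>zlo)).astype(np.uint8)
        N,L,st,_=cv2.connectedComponentsWithStats(mm)
        for i in range(1,N):
            if st[i,4]<12: continue
            Q=P[L==i];print(k,st[i],rect(Q),'z',np.round(np.percentile(Q[:,2],[5,50,95]),4))
E
```

```text
top
green [188 159  40  13 169] (array([613. , 172.4]), array([95.7, 10.6]), 73.8) z [0.0462 0.0511 0.0548]
green [257 161  39   8 166] (array([610.4,   7.9]), array([14.3, 92.5]), 3.1) z [0.046  0.0503 0.0541]
green [334 163  40   6 167] (array([ 603.1, -178.9]), array([10.7, 94.5]), 0.4) z [0.0456 0.05   0.0537]
blue [266 225  18   7  88] (array([455.4,  15.7]), array([39.6, 11.9]), 82.2) z [0.0631 0.0663 0.0696]
white [408 108   5  14  39] (array([ 719.2, -315.9]), array([ 7.9, 31.4]), 89.0) z [0.0679 0.0697 0.0736]
white [187 167  39  12 124] (array([595.5, 176.6]), array([94.3,  8.4]), 74.2) z [0.0471 0.0506 0.0539]
white [257 169  40   5 118] (array([594.3,   7. ]), array([ 8.5, 94.3]), 2.6) z [0.0471 0.0507 0.0544]
white [335 175  39   4 120] (array([ 577. , -179.1]), array([ 8.7, 92.5]), 0.4) z [0.0464 0.0504 0.0541]
white [309 244  40   4 122] (array([ 411.4, -111.1]), array([92.4,  7.1]), 89.1) z [0.0468 0.0507 0.0545]
scene
green [349 209  39  13 190] (array([612.7, 170.4]), array([95. , 11.7]), 73.1) z [0.043  0.0495 0.0521]
green [291 233  36  25 191] (array([608.7,   5.9]), array([ 9.8, 94.8]), 3.1) z [0.0438 0.0495 0.0526]
green [212 270  42  26 233] (array([ 602.8, -180. ]), array([95.6, 10.9]), 89.7) z [0.0434 0.0496 0.0522]
blue [268 188  17  11 115] (array([454.1,  13.2]), array([39.4, 14.9]), 84.9) z [0.0566 0.0647 0.0687]
white [202 196  37  19 134] (array([ 409.7, -112.8]), array([94. ,  8.7]), 89.8) z [0.0464 0.0501 0.0527]
white [346 204  38  11 143] (array([594. , 174.8]), array([93. , 11.1]), 74.9) z [0.0458 0.0498 0.0526]
white [287 229  36  23 158] (array([592.6,   5.9]), array([10.3, 94.8]), 3.2) z [0.0466 0.05   0.0525]
white [206 261  42  23 186] (array([ 576. , -180.6]), array([95. , 10.1]), 89.2) z [0.0463 0.0499 0.0524]
white [189 354   9  17  65] (array([ 716.7, -316. ]), array([ 8.3, 32.4]), 87.2) z [0.0629 0.0702 0.0725]
```

Tile-to-wall centre spacing is about 26 mm for the stand at y = -0.180, against 18 and 16 mm for the others, so that stand has the 18 mm gap. I'll go above the spacer next.

```bash
cat >> h.py <<'E'
def go(x,y,z,yaw):
    "yaw: world angle (deg) of tool y. prints shift in tool axes (units, before turning) and turn units"
    s=readout.observe();R=Ro.from_rotvec(s['ee_rot']).as_matrix()
    ty=np.degrees(np.arctan2(R[1,1],R[0,1]));dw=(yaw-ty+90)%180-90
    print('t',s['clock'],'pos',np.round(s['position'],4),'ty',round(ty,2),'tilt',np.round(R[:2,2],4),'F',np.round(s['force'],1),'w',round(s['width']*92,1),'gf',round(s['gripper_force'],1),'j7',round(s['joints'][6],2))
    print('shift units',np.round(R.T@(np.array([x,y,z])-s['position'])/.04,3),'turn units',round(-dw/4,2))
E
python3 -m creep '[[0.89,-0.97,0,0,1],[0.89,-0.97,0,0,1],[0.89,-0.97,0,0,1],[0.89,-0.97,0,0,1],[0.89,-0.97,0,0,1],[0.89,-0.97,0,0,1],[0.89,-0.97,0,0,1],[0.89,-0.97,0,0,1],[0.89,-0.97,0,0,1],[0.89,-0.97,0,0,1],[0.89,-0.97,0,0,1],[0.89,-0.97,0,0,1]]'
python3 -m creep '[[0,0,0,-1,1],[0,0,0,-1,1],[0,0,0,-1,1],[0,0,0,-1,1],[0,0,0,-1,1],[0,0,0,-1,1],[0,0,0,-1,1],[0,0,0,-1,1],[0,0,0,-1,1],[0,0,0,-1,1],[0,0,0,-1,1],[0,0,0,-1,1]]'
python3 -c "
from h import *
go(.455,.0145,.12,-6.8)"
```

```text
clock: 1.6
position: [0.456, 0.0132, 0.2266]
ee_rot: [3.084, 0.597, -0.0]
force: [0.1, -1.0, -0.6]
width: 1.002
gripper_force: 0.0
clock: 3.1
position: [0.4556, 0.0116, 0.2265]
ee_rot: [-2.572, -1.803, 0.001]
force: [-0.0, 0.5, -0.8]
width: 0.997
gripper_force: 0.0
t 3.1 pos [0.4556 0.0116 0.2265] ty -19.94 tilt [-0.0006 -0.0001] F [-0.   0.5 -0.8] w 91.7 gf 0.0 j7 -0.62
shift units [ 0.064 -0.036  2.661] turn units -3.28
```

```bash
python3 -m creep '[[0.06,-0.04,0.5,-1,1],[0,0,0.7,-1,1],[0,0,0.7,-1,1],[0,0,0.7,-0.28,1],[0,0,0,0,1],[0,0,0,0,1]]'
python3 - <<'E'
from h import *
go(.455,.0145,.042,-6.8)
d=shot('scene');c=d['pixels'][130:260,200:360];cv2.imwrite('pics/s1.png',cv2.resize(c,None,fx=4,fy=4,interpolation=2))
E
```

```text
clock: 3.85
position: [0.4556, 0.0146, 0.1235]
ee_rot: [2.352, 2.082, 0.001]
force: [-0.2, -0.2, 0.8]
width: 0.996
gripper_force: 0.0
t 3.85 pos [0.4556 0.0146 0.1235] ty -6.98 tilt [0.0005 0.0001] F [-0.2 -0.2  0.8] w 91.6 gf 0.0 j7 -0.52
shift units [-0.005 -0.014  2.036] turn units -0.04
```

View pics/s1.png

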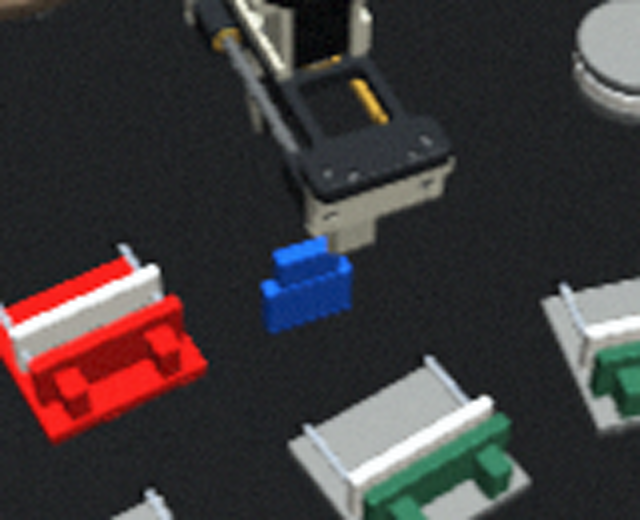

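The gripper is aligned over the spacer (crop ≈(310,285)), and the near finger at (350,235) is clear in front of it.

```bash
python3 -m creep '[[0,0,0.7,0,1],[0,0,0.7,0,1],[0,0,0.64,0,1],[0,0,0,0,1],[0,0,0,0,0.5],[0,0,0,0,0.25],[0,0,0,0,0],[0,0,0,0,0],[0,0,0,0,0],[0,0,0,0,0],[0,0,0,0,0]]' 20
python3 -c "
from h import *
go(.455,.0145,.15,-6.8)"
```

```text
clock: 5.28
position: [0.4552, 0.0145, 0.0411]
ee_rot: [-2.352, -2.083, 0.0]
force: [0.4, -0.0, -0.0]
width: 0.287
gripper_force: 0.0
t 5.275 pos [0.4552 0.0145 0.0411] ty -6.95 tilt [-0.0001 -0.    ] F [ 0.4 -0.  -0. ] w 26.4 gf 0.0 j7 -0.63
shift units [ 0.    -0.004 -2.723] turn units -0.04
```

```bash
python3 -m creep '[[0,0,0,0,0],[0,0,0,0,0],[0,0,0,0,0],[0,0,0,0,0],[0,0,0,0,0]]' 20; python3 -m creep '[[0,0,-0.5,0,0],[0,0,-0.7,0,0],[0,0,-0.7,0,0],[0,0,-0.5,0,0],[0,0,-0.3,0,0],[0,0,0,0,0],[0,0,0,0,0]]'
python3 - <<'E'
from h import *
go(.5895,-.1795,.15,0)
d=shot('scene');P=pts(d);m=masks(d)['blue']&(P[...,0]>.4)&(P[...,0]<.5)&(abs(P[...,1])<.07)
Q=P[m];print(len(Q),Q.min(0),Q.max(0),np.median(Q,0))
E
```

```text
clock: 5.9
position: [0.4551, 0.0144, 0.0411]
ee_rot: [2.352, 2.083, -0.0]
force: [0.6, 0.1, -1.0]
width: 0.131
gripper_force: 20.0
clock: 6.78
position: [0.4547, 0.0143, 0.1484]
ee_rot: [-2.352, -2.082, 0.001]
force: [0.0, 0.5, -0.3]
width: 0.127
gripper_force: 20.0
t 6.775 pos [0.4547 0.0143 0.1484] ty -6.95 tilt [-0.0011 -0.0002] F [ 0.   0.5 -0.3] w 11.7 gf 20.0 j7 -0.49
shift units [-4.402  3.932 -0.043] turn units -1.74
215 [ 0.44581247 -0.02212324  0.10845555] [0.49876661 0.01484742 0.23020257] [ 0.45608947 -0.00378634  0.13911199]
```

```bash
python3 -m creep '[[-0.4,0.35,0,0,0],[-0.8,0.72,0,0,0],[-0.8,0.72,0,0,0],[-0.8,0.72,0,0,0],[-0.8,0.72,0,0,0],[-0.8,0.7,0,0,0],[0,0,0,-1,0],[0,0,0,-0.74,0],[0,0,0,0,0],[0,0,0,0,0]]'
python3 - <<'E'
from h import *
go(.5895,-.1795,.15,0)
d=shot('scene');P=pts(d);m=masks(d);cv2.imwrite('pics/s2.png',cv2.resize(d['pixels'][170:320,150:350],None,fx=4,fy=4,interpolation=2))
reg=(P[...,0]>.5)&(P[...,0]<.7)&(abs(P[...,1]+.18)<.1)
Q=P[m['blue']&reg&(P[...,2]>.1)&(P[...,2]<.19)];print(len(Q),np.percentile(Q,[2,50,98],0))
for n in('scene','top'):
  d=shot(n);P=pts(d);m=masks(d)
  for k in('green','white'):
    Q=P[m[k]&(P[...,0]>.55)&(P[...,0]<.63)&(abs(P[...,1]+.18)<.06)&(abs(P[...,2]-.05)<.007)];print(n,k,len(Q),rect(Q) if len(Q)>10 else 0)
E
```

```text
clock: 8.07
position: [0.5897, -0.1791, 0.1486]
ee_rot: [-2.222, -2.22, 0.001]
force: [0.7, 0.5, -1.4]
width: 0.132
gripper_force: 20.0
t 8.075 pos [ 0.5897 -0.1791  0.1486] ty -0.04 tilt [-0.0008  0.0002] F [ 0.7  0.5 -1.4] w 12.1 gf 20.0 j7 -0.04
shift units [-0.01  -0.004 -0.036] turn units -0.01
96 [[ 0.58397353 -0.20746162  0.11187807]
 [ 0.59297601 -0.20232195  0.13615302]
 [ 0.59475235 -0.19557537  0.1524123 ]]
scene green 230 (array([ 608.7, -180.2]), array([20.5, 95. ]), 0.1)
scene white 81 (array([ 575.3, -208.2]), array([40.3,  9.3]), 89.3)
top green 53 (array([ 604.7, -145. ]), array([12.4, 26.8]), 2.1)
top white 61 (array([ 576.7, -154.9]), array([44.2,  8.1]), 89.8)
```

View pics/s2.png

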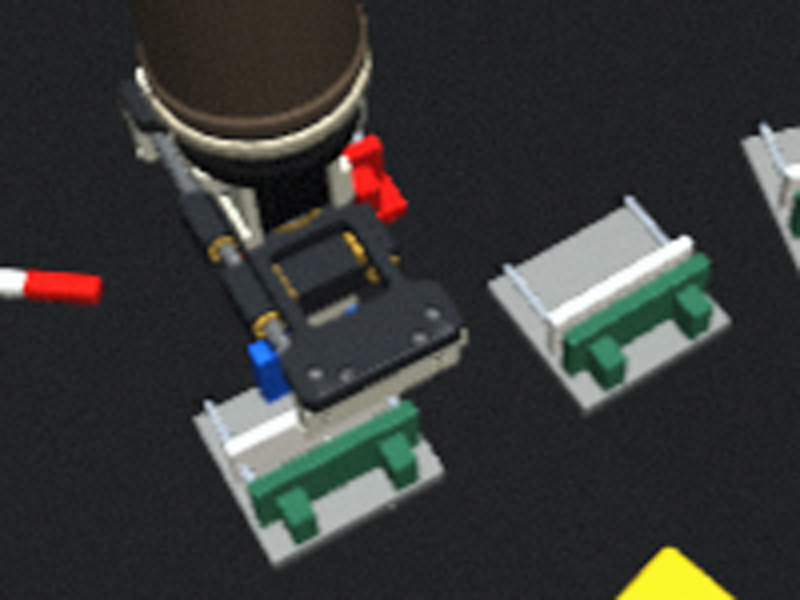

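The spacer (crop (268,370)) hangs above the rear of the stand, level with the gap between tile (260,435) and wall (330,465). Offsets are within 1 mm, so I'm lowering it while watching the force.

```bash
python3 -m creep '[[0,0,0.5,0,0],[0,0,0.5,0,0],[0,0,0.3,0,0],[0,0,0.2,0,0],[0,0,0.1,0,0],[0,0,0,0,0]]'; python3 -m creep '[[0,0,0.1,0,0],[0,0,0.1,0,0],[0,0,0,0,0]]'; python3 -c "
from h import *
go(.5895,-.1795,.0535,0)"
```

```text
clock: 8.98
position: [0.59, -0.1793, 0.0853]
ee_rot: [2.221, 2.221, 0.0]
force: [1.0, -1.5, -0.7]
width: 0.13
gripper_force: 20.0
clock: 9.35
position: [0.5897, -0.1793, 0.0768]
ee_rot: [-2.221, -2.221, 0.001]
force: [0.6, -0.5, -0.9]
width: 0.134
gripper_force: 20.0
t 9.35 pos [ 0.5897 -0.1793  0.0768] ty 0.01 tilt [-0.0005 -0.    ] F [ 0.6 -0.5 -0.9] w 12.3 gf 20.0 j7 -0.08
shift units [-0.004 -0.004  0.583] turn units 0.0
```

```bash
python3 -m creep '[[0,0,0.2,0,0],[0,0,0.2,0,0],[0,0,0.1,0,0],[0,0,0.04,0,0],[0,0,0,0,0],[0,0,0,0,0]]'; python3 -m creep '[[0,0,0.03,0,0],[0,0,0.02,0,0],[0,0,0,0,0]]'
```

```text
clock: 10.1
position: [0.5901, -0.1793, 0.0558]
ee_rot: [2.221, 2.221, 0.0]
force: [-1.1, -0.1, -1.5]
width: 0.132
gripper_force: 20.0
clock: 10.48
position: [0.5898, -0.1792, 0.0535]
ee_rot: [-2.221, -2.222, 0.0]
force: [-0.5, -0.4, -1.3]
width: 0.129
gripper_force: 20.0
```

Bottom is about 0.5 mm off the floor, so I'll release and lift.

```bash
python3 -m creep '[[0,0,0,0,0.2],[0,0,0,0,0.3],[0,0,0,0,0.5],[0,0,0,0,0.5],[0,0,0,0,0.5],[0,0,-0.2,0,0.5],[0,0,-0.5,0,0.5],[0,0,-0.8,0,0.5],[0,0,-0.8,0,0.5],[0,0,-0.8,0,0.5],[0,0,0,0,0.5]]'
python3 -c "
from h import *
go(.5,-.18,.15,90)"
```

```text
clock: 11.85
position: [0.5919, -0.1793, 0.1819]
ee_rot: [2.217, 2.218, 0.005]
force: [-0.7, 0.3, 0.6]
width: 0.502
gripper_force: 0.0
t 11.85 pos [ 0.5919 -0.1793  0.1819] ty 0.01 tilt [ 0.0063 -0.0016] F [-0.7  0.3  0.6] w 46.2 gf 0.0 j7 -0.02
shift units [-0.015 -2.303  0.783] turn units -22.5
```

```bash
python3 -m creep '[[0,-0.6,0,0,0],[0,-0.6,0,0,0],[0,-0.6,0,0,0],[0,-0.5,0,-1,0],[0,0,0,-1,0],[0,0,0,-1,0],[0,0,0,-1,0],[0,0,0,-1,0],[0,0,0,-1,0],[0,0,0,-1,0],[0,0,0,-1,0],[0,0,0,-1,0]]';python3 -m creep '[[0,0,0.5,-1,0],[0,0,0.5,-1,0],[0,0,0,-1,0],[0,0,0,-1,0],[0,0,0,-1,0],[0,0,0,-1,0],[0,0,0,-1,0],[0,0,0,-1,0],[0,0,0,-1,0],[0,0,0,-1,0],[0,0,0,-1,0],[0,0,0,-1,0]]' 10
python3 - <<'E'
from h import *
go(.545,-.18,.026,90)
for n in('scene','top'):
  d=shot(n);P=pts(d);m=masks(d)
  R=(P[...,0]>.55)&(P[...,0]<.63)&(abs(P[...,1]+.18)<.06)
  for k in('green','white','blue'):
    Q=P[m[k]&R&(P[...,2]>(.06 if k=='blue' else .043))];print(n,k,len(Q),rect(Q) if len(Q)>10 else 0,np.percentile(Q[:,2],[5,50,95]) if len(Q) else 0)
  c=d['pixels'][220:320,180:280] if n=='scene' else d['pixels'][140:215,320:395]
  cv2.imwrite(f'pics/{n}3.png',cv2.resize(c,(400,400),interpolation=2))
cv2.imwrite('pics/j3.png',np.hstack([cv2.imread('pics/scene3.png'),cv2.imread('pics/top3.png')]))
E
```

```text
clock: 13.35
position: [0.4976, -0.1792, 0.1777]
ee_rot: [-1.423, -2.801, 0.0]
force: [-0.4, 0.5, 0.6]
width: 0.003
gripper_force: 0.0
clock: 14.85
position: [0.4977, -0.1793, 0.1377]
ee_rot: [-0.161, -3.137, 0.0]
force: [0.7, -0.2, -0.6]
width: 0.007
gripper_force: 0.0
t 14.85 pos [ 0.4977 -0.1793  0.1377] ty 84.14 tilt [-0.0003 -0.0003] F [ 0.7 -0.2 -0.6] w 0.6 gf 0.0 j7 1.27
shift units [-1.18   0.105  2.792] turn units -1.47
scene green 240 (array([ 602.9, -180. ]), array([11.2, 94.8]), 0.7) [0.0444324  0.04981578 0.05269337]
scene white 99 (array([ 579.1, -180.8]), array([95. , 17.3]), 88.3) [0.04746331 0.05007267 0.05252973]
scene blue 169 (array([ 588.8, -179.6]), array([12.2, 39.7]), 0.8) [0.06232831 0.07670569 0.08002571]
top green 117 (array([ 607.4, -170.7]), array([78.2, 20.4]), 88.6) [0.04498863 0.04990992 0.05320351]
top white 80 (array([ 577.3, -165.7]), array([65.3,  6.3]), 88.4) [0.04627971 0.05064694 0.05408874]
top blue 104 (array([ 589.5, -177.1]), array([12.8, 38.9]), 0.2) [0.06502903 0.07766243 0.08092425]
```

View pics/j3.png

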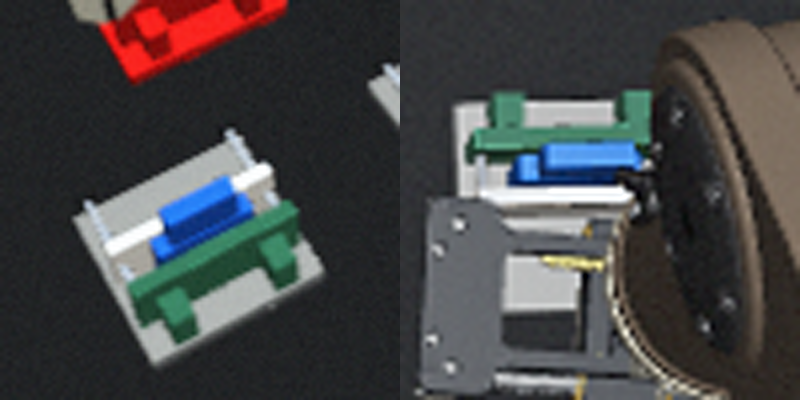

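The spacer stands upright in the gap (left crop (200,215)): top at z ≈ 0.077, centred at (0.589, -0.179), between tile and wall. Next I'll finish the turn, go down behind the tile and push.

```bash
python3 -m creep '[[0,0,0,-1,0],[0,0,0,-0.47,0],[-0.5,0,0,0,0],[-0.68,0,0,0,0],[0,0,0.6,0,0],[0,0,0.8,0,0],[0,0,0.8,0,0],[0,0,0.4,0,0],[0,0,0.19,0,0],[0,0,0,0,0]]'
python3 -c "
from h import *
go(.563,-.18,.026,90)"
```

```text
clock: 16.2
position: [0.5454, -0.1793, 0.0262]
ee_rot: [0.003, 3.141, -0.0]
force: [0.1, -0.3, 0.6]
width: 0.007
gripper_force: 0.0
t 16.2 pos [ 0.5454 -0.1793  0.0262] ty 89.88 tilt [ 0.0003 -0.    ] F [ 0.1 -0.3  0.6] w 0.6 gf 0.0 j7 1.22
shift units [-0.441 -0.015  0.006] turn units -0.03
```

```bash
python3 -m creep '[[-0.2,0,0,0,0],[-0.15,0,0,0,0],[-0.05,0,0,0,0],[0,0,0,0,0]]'; for i in 1; do python3 -m creep '[[-0.05,0,0,0,0],[-0.05,0,0,0,0],[0,0,0,0,0]]'; python3 -m creep '[[-0.05,0,0,0,0],[0,0,0,0,0]]';done
```

```text
clock: 16.7
position: [0.5613, -0.1793, 0.026]
ee_rot: [0.003, 3.141, 0.0]
force: [0.5, -0.7, 0.3]
width: 0.005
gripper_force: 0.0
clock: 17.08
position: [0.5645, -0.1794, 0.0258]
ee_rot: [-0.003, -3.14, 0.0]
force: [-4.5, 1.0, 2.8]
width: 0.003
gripper_force: 2.1
clock: 17.32
position: [0.5665, -0.1795, 0.0257]
ee_rot: [-0.003, -3.14, 0.0]
force: [-4.8, 0.5, 2.8]
width: 0.007
gripper_force: 2.5
```

```bash
python3 -m creep '[[-0.05,0,0,0,0],[0,0,0,0,0]]'; python3 -m creep '[[-0.05,0,0,0,0],[0,0,0,0,0]]'; python3 -m creep '[[-0.03,0,0,0,0],[0,0,0,0,0]]'
```

```text
clock: 17.58
position: [0.5681, -0.1795, 0.0257]
ee_rot: [-0.003, -3.14, 0.0]
force: [-5.9, 0.2, 5.1]
width: 0.005
gripper_force: 3.2
clock: 17.82
position: [0.568, -0.1795, 0.0254]
ee_rot: [-0.003, -3.136, 0.001]
force: [-13.5, 0.5, 8.7]
width: 0.002
gripper_force: 6.7
clock: 18.08
position: [0.568, -0.1795, 0.0253]
ee_rot: [-0.003, -3.134, 0.002]
force: [-19.1, 1.0, 12.9]
width: 0.004
gripper_force: 9.0
```

Force climbed sharply with no further motion, so the spacer seems clamped. I'll press slightly more and look.

```bash
python3 -m creep '[[-0.03,0,0,0,0],[0,0,0,0,0],[0,0,0,0,0]]'
python3 - <<'E'
from h import *
go(.563,-.18,.026,90)
for n in('scene','top'):
  d=shot(n);P=pts(d);m=masks(d)
  R=(P[...,0]>.55)&(P[...,0]<.63)&(abs(P[...,1]+.18)<.06)
  for k in('green','white','blue'):
    Q=P[m[k]&R&(P[...,2]>(.06 if k=='blue' else .043))&(P[...,2]<.085)];print(n,k,len(Q),rect(Q) if len(Q)>10 else 0,np.percentile(Q[:,2],[5,50,95]) if len(Q) else 0)
  c=d['pixels'][220:320,180:280] if n=='scene' else d['pixels'][140:215,320:395]
  cv2.imwrite(f'pics/{n}4.png',cv2.resize(c,(400,400),interpolation=2))
cv2.imwrite('pics/j4.png',np.hstack([cv2.imread('pics/scene4.png'),cv2.imread('pics/top4.png')]))
E
```

```text
clock: 18.45
position: [0.568, -0.1795, 0.0251]
ee_rot: [-0.003, -3.131, 0.002]
force: [-21.4, 0.6, 15.6]
width: 0.004
gripper_force: 11.0
t 18.45 pos [ 0.568  -0.1795  0.0251] ty 89.89 tilt [-0.0102 -0.0012] F [-21.4   0.6  15.6] w 0.3 gf 11.0 j7 1.23
shift units [ 0.125 -0.012 -0.02 ] turn units -0.03
scene green 226 (array([ 603.2, -180. ]), array([ 9.9, 95. ]), 0.5) [0.04435968 0.04959224 0.05226037]
scene white 88 (array([ 585.1, -180.7]), array([95.7, 14.1]), 88.0) [0.04556092 0.04985536 0.05259262]
scene blue 114 (array([ 592.5, -179.9]), array([39.8, 11.5]), 89.7) [0.06158505 0.07299642 0.07925675]
top green 7 0 [0.04400699 0.04618713 0.05190938]
top white 25 (array([ 582.7, -140.5]), array([19.5,  6. ]), 88.9) [0.04839095 0.05056882 0.05317202]
top blue 0 0 0
```

View pics/j4.png

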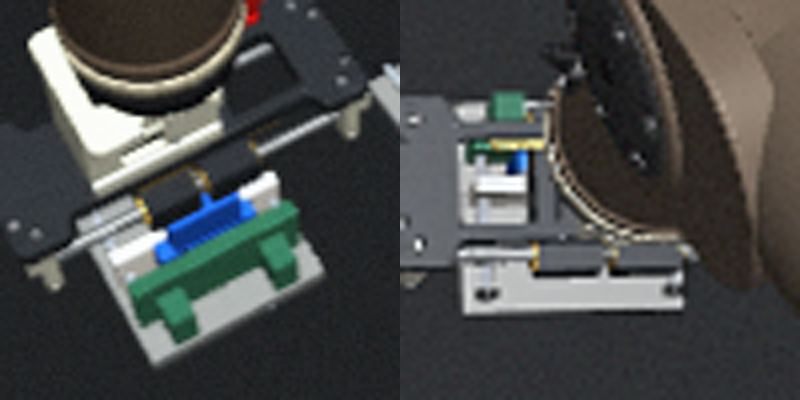

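The tile, spacer and wall are flush: tile inner face ≈0.5865, spacer 0.5865–0.5985, wall inner face ≈0.598. The spacer tab is at left crop (205,215). I'll raise slightly to relieve the vertical friction force.

```bash
python3 -m creep '[[0,0,-0.03,0,0],[0,0,0,0,0],[0,0,0,0,0]]'; python3 -m creep '[[0,0,-0.02,0,0],[-0.02,0,0,0,0],[0,0,0,0,0],[0,0,0,0,0]]'
```

```text
clock: 18.92
position: [0.568, -0.1795, 0.0253]
ee_rot: [-0.003, -3.131, 0.001]
force: [-17.6, 0.8, 4.3]
width: 0.002
gripper_force: 8.5
clock: 19.42
position: [0.5679, -0.1796, 0.0254]
ee_rot: [-0.003, -3.13, 0.0]
force: [-16.8, 1.0, -0.5]
width: 0.006
gripper_force: 8.6
```

```bash
python3 -m creep '[[-0.04,0,-0.01,0,0],[-0.02,0,-0.01,0,0],[0,0,0,0,0],[0,0,0,0,0],[0,0,0,0,0]]'
python3 - <<'E'
from h import *
d=shot('scene');P=pts(d);m=masks(d)
R=(P[...,0]>.55)&(P[...,0]<.63)&(abs(P[...,1]+.18)<.06)
for k in('green','white','blue'):
    Q=P[m[k]&R&(P[...,2]>(.06 if k=='blue' else .043))&(P[...,2]<.085)];print(k,len(Q),rect(Q),np.percentile(Q[:,2],[5,50,95]))
E
```

```text
clock: 20.05
position: [0.5679, -0.1795, 0.0254]
ee_rot: [-0.003, -3.125, 0.001]
force: [-23.9, 1.8, 1.0]
width: 0.004
gripper_force: 11.9
green 224 (array([ 603.1, -180.3]), array([94.4, 10.2]), 89.5) [0.04454013 0.04968571 0.0522757 ]
white 87 (array([ 584.6, -180.8]), array([95.3, 14.3]), 88.8) [0.04561739 0.04997458 0.05268368]
blue 105 (array([ 593.1, -179.6]), array([40. , 10.4]), 88.8) [0.06251107 0.07225896 0.07998954]
```

It holds steady at 24 N on the tile with the spacer flush, so I'm handing in.

```bash
python3 -c "
from cell import sign_off
print(sign_off())"
```

```text
the job is handed in; nothing more can be done
None
```

I slid the spacer upright to the floor of the 18 mm gap (the stand at y ≈ -0.18) and let go. I then pressed that stand's tile at about 24 N until camera measurements showed the spacer flush between tile and wall, and handed in at about 20 s with the tile still held.

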